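# Sort the bench clutter into its trays

## Task

Sort the five things lying loose along the front of the bench into their trays: the screwdriver and the spanner go in the red tool tray, side by side along its length and flat on the floor; the ring gauge lies flat in the small bay of the wooden tray and the plug gauge lies in its large bay, along that bay's longer side; the brass bush stands upright on its flange in the wide, empty bay of the blue parts tray. Set the gauges down gently, do not drop them, and leave the V block and the oil bottle where they are.

Things in the scene. Friction and masses are not known exactly. Their poses are not given: they have to be found in the camera images.
- tool_tray: Red painted steel tray with a black mat, fixed, one open space. Outside 160 mm (its x) by 126 mm (its y); walls 5 mm thick, top 14 mm above the bench; inside 150 x 116 mm, floor 4 mm above the bench. Origin: centre of the underside, on the bench; z up.
- gauge_tray: Pale wooden tray with blue felt, fixed. Outside 160 mm (x) by 126 mm (y); walls and divider 5 mm thick, 14 mm high; floor 4 mm above the bench. The divider at x = -11.5 mm leaves a small bay toward the robot (inside 61 mm along x by 116 along y, centre x = -44.5, y = 0) and a large bay behind (84 by 116 mm, centre x = +33, y = 0). Origin: centre of the underside; z up; yaw near 0.
- parts_tray: Blue moulded tray, fixed, 101 mm (x) by 132 mm (y), walls 2 mm thick, 24 mm high, floor 2 mm above the bench. A divider 18 mm high at y = -18 mm leaves a narrow bay on the robot's right, which holds two grey valve discs (fixed), and a wide empty bay on the left (inside 92 mm along x, y from -17 to +62 mm, centre x = 0, y = +22.5). Origin: centre of the underside; z up; yaw near 0.
- screwdriver: Screwdriver lying down, red handle and steel blade, 120 mm long along its y axis, handle 20 mm thick and towards +y. Origin: below its middle, at the height of the bench; z up. A good grip is across the handle, about 15 mm from the origin towards +y.
- spanner: Steel spanner lying flat, about 125 mm long along its x axis, with a flat straight shank 17 mm wide and 7 mm thick between two wider ends; a ring end towards -x and an open jaw towards +x. Origin: below its middle, at the height of the bench; z up. Grip across the shank at the origin.
- ring_gauge: Steel ring gauge lying flat: a thick plain ring, outside diameter 39 mm, 17 mm high, 135 g. Origin: centre of the underside; z up along the bore. Grip across the outside.
- plug_gauge: Double-ended plug gauge lying down: black grip in the middle, about 16 mm across, 43 mm long from y = -25 to +18 mm, with bright steel pins at both ends; 84 mm long along its y axis, 14 mm high. Origin: below its middle, at the height of the bench; z up. Grip across the black part.
- brass_bush: Flanged brass bush standing on its flange: flange 40 mm across and 5 mm high, above it a plain body 28 mm across up to 30 mm height, with a bore; 130 g. Origin: centre of the underside; z up. Grip across the body, above the flange.
- vee_block: Bystander: grey steel V block, 44 x 46 x 35 mm high. Origin: centre of the underside. To be left where it is.
- oil_bottle: Bystander: amber oil bottle with a white neck and red tip, 35 mm across, 116 mm tall. Origin: centre of the underside. To be left standing where it is.

How it is judged:
At the end, for the whole second after the job is handed in: Screwdriver and spanner flat in the red tray, apart, within 17 mm of mid-length, 0.3 rad of its length; ring gauge flat in wooden tray's small bay; plug gauge in its large bay, within 35 mm of mid-length, 0.4 rad of its long side; bush upright in blue tray's wide bay; all released, at rest (x of screwdriver in the frame of tool_tray between -0.017 and 0.017 m and y of screwdriver in the frame of tool_tray between -0.054 and 0.054 m and z of screwdriver in the frame of tool_tray between -0.002 and 0.027 m and angle between the y axis of screwdriver and the x axis of tool_tray, either way round below 0.3 rad and x of spanner in the frame of tool_tray between -0.017 and 0.017 m and y of spanner in the frame of tool_tray between -0.054 and 0.054 m and z of spanner in the frame of tool_tray between -0.002 and 0.0115 m and angle between the x axis of spanner and the x axis of tool_tray, either way round below 0.3 rad and angle between spanner's own z axis and vertical below 0.12 rad and contact force between screwdriver and spanner below 0.15 N and angle between screwdriver's own y axis and vertical between 1.42 and 1.72 rad and angle between plug_gauge's own y axis and vertical between 1.42 and 1.72 rad and x of ring_gauge in the frame of gauge_tray between -0.061 and -0.028 m and y of ring_gauge in the frame of gauge_tray between -0.042 and 0.042 m and z of ring_gauge in the frame of gauge_tray between 0 and 0.009 m and angle between each of ring_gauge, brass_bush's own z axis and vertical below 0.15 rad and x of plug_gauge in the frame of gauge_tray between -0.002 and 0.07 m and y of plug_gauge in the frame of gauge_tray between -0.035 and 0.035 m and z of plug_gauge in the frame of gauge_tray between 0 and 0.02 m and angle between the y axis of plug_gauge and the y axis of gauge_tray, either way round below 0.4 rad and x of brass_bush in the frame of parts_tray between -0.03 and 0.03 m and y of brass_bush in the frame of parts_tray between -0.001 and 0.046 m and z of brass_bush in the frame of parts_tray between -0.001 and 0.006 m and linear speed of each of screwdriver, ring_gauge, spanner, plug_gauge, brass_bush below 0.02 m/s); the robot touches nothing.
It fails at once if the vee block or the oil bottle is pushed more than 15 mm or the bottle is tipped (distance of any of vee_block, oil_bottle from where it was at the start of the episode above 0.015 m or angle between oil_bottle's own z axis and vertical above 0.5 rad).
It fails at once if the ring gauge is dropped (falls free faster than 0.8 m/s, about 33 mm) (linear speed of ring_gauge above 0.8 m/s and contact force between ring_gauge and the fingers below 0.05 N).
It fails at once if the plug gauge is dropped (falls free faster than 0.8 m/s, about 33 mm) (linear speed of plug_gauge above 0.8 m/s and contact force between plug_gauge and the fingers below 0.05 N).
It also fails if it takes over 112 s, if anything falls off the work surface, if the arm or the gripper's body presses on something with over 40 N, if the wrist force passes 120 N, or if a joint passes its speed limit or range.

## Robot

A 6-joint arm with a two-finger parallel gripper is mounted at the origin on a cart in front of the work surface, level with it; the furniture and walls round the work are solid. World frame = base frame: x ahead of the robot, y to its left, z up, the work surface at z = 0. Lengths are in m, angles in rad, forces in N, time in s.
With the tool pointing down it reaches from about 0.4 to 0.825 m from the base axis. Payload 7 kg.
Tool frame: the origin (TCP) lies at the very end of the fingers, on their centre line; the grasp point (between the pads) lies 19 mm behind it; z points along the fingers, y is the line along which they close (so a half turn about z gives the same grasp; the last joint's range is limited). The gripper opens to 88 mm and grips with 3 to 60 N. Pads are 19 mm wide; open, the fingers measure 130 mm over their backs; the gripper's body (78 mm by 193 mm) begins 47 mm behind the grasp point.
Start: joints at [1.572, 0.359, 0.012, 0, -1.224, -0.288], TCP at [0.191, 0.647, 0.227] pointing down, gripper open.
Joint ranges: [-3.07, 3.07], [-1.43, 2.12], [-1.02, 1.25], [-3.03, 1.67], [-3.05, -0], [-3.03, 3.03]. Speed limits (rad/s): [2.39, 2.39, 3.01, 3.14, 3.14, 3.14].

## Interface

Orientations are given as [roll, pitch, yaw] about the fixed x, y, z axes, in that order (R = Rz(yaw) Ry(pitch) Rx(roll)).
In Python, from station import arm gives the robot as it stands. The module is installed in compiled form; this text tells all that it offers.
- The arm moves only by the shell command python3 -m crank 'ROWS' [FORCE]. ROWS is JSON, a list of rows, each an object of numbers: "dx", "dy", "dz": the shift along the world's x, y, z in m; "twist": the turn about the world's z in degrees; "grip": the opening, from -1 (shut) to 1 (fully open). A call has exactly 5 rows; each row is the pose to reach, as a shift and turn from the pose commanded when the call began; what a row does not reach only later rows make up. A row lasts 1/12 s, in which the tool goes at most 41.7 mm and 7.16 degrees, less where a joint would pass 70% of its speed; a pose out of reach is approached as far as the arm can. A call with a gripper value outside its range is refused whole. The fingers move at their own pace and stop on an object; FORCE is the grip in N (left out, the last holds). Time passes only in rows, so rows that repeat a pose let the fingers close, or fill a call up. It gives the time, the measured TCP pose, the force, the opening and the grip force at its end, in the units of the state.
- arm.get_state(): the state, without advancing time (a new reading comes with each control period).
- arm.grab_frame(name): name is "scene" or "top" or "wrist"; returns the picture (420x560x3 uint8, red, green, blue); there is no depth.
- arm.get_calibration(name): a dict with "fx", "fy", "cx", "cy" (pixels), "cam_to_world" (4x4, takes a point from camera to world coordinates); the wrist camera has in their place "tool_from_camera" (4x4, takes a point from camera to tool coordinates, whose origin is the TCP and whose axes are the flange's). Camera axes: x right, y down, z forward; pixel columns grow to the right and rows downward; lengths in m; the calibration is good to about 2 mm. A picture is of the moment at which its call begins: read the wrist's pose just before it. get_calibration takes no time and is no camera call.
- arm.job_done(): hands the job in; it is judged then, once.
The state is a dict: "t": time; "q": joint angles; "qd": joint speeds; "joint_efforts": joint torques, N m; "eef_pos": TCP position; "ee_rot": TCP orientation; "force": force on the tool from outside, world axes, zero at the start; "moment": the same for the moment, N m; "width": finger opening in m; "gripper_force": force on a finger pad.
Only numpy, scipy, OpenCV 4.12 (cv2) and the standard library are available. Lean on these libraries where they do the work, as an engineer would, in place of code of your own. Each camera call takes 0.05 s, during which the arm holds its last target. There are 200 camera calls.

## Working session

There is one attempt and no reset: what is moved stays moved. The work goes in short steps, Python scripts to look and compute and a shell command to move; the robot and the scene stay as the last step left them, time stands still between calls to the robot, and variables do not carry over. Pictures are saved under pics/ and viewed, at most 14 in all, crops included, and the job is handed in when it is done.

```bash
mkdir -p pics; cat > h.py <<'E'
import numpy as np,cv2
from station import arm
def ray(name,u,v,z,st=None):
    c=arm.get_calibration(name)
    if name=="wrist":
        from scipy.spatial.transform import Rotation as R
        T=np.eye(4);T[:3,:3]=R.from_euler('xyz',st['ee_rot']).as_matrix();T[:3,3]=st['eef_pos']
        M=T@np.array(c['tool_from_camera'])
    else: M=np.array(c['cam_to_world'])
    d=M[:3,:3]@np.array([(u-c['cx'])/c['fx'],(v-c['cy'])/c['fy'],1.])
    o=M[:3,3]
    return (o+d*(z-o[2])/d[2])
def save(name,fn):
    im=arm.grab_frame(name); cv2.imwrite('pics/'+fn,cv2.cvtColor(im,cv2.COLOR_RGB2BGR)); return im
E
python3 - <<'E'
from h import *
print(arm.get_state())
save('top','top0.png');save('scene','scene0.png')
c=arm.get_calibration('top');print(c)
E
```

```text
{'t': 0.0, 'q': array([ 1.57209829e+00,  3.59352658e-01,  1.10402854e-02, -3.66601523e-04,
       -1.22408352e+00, -2.88088257e-01]), 'qd': array([ 0.00108835,  0.00024959, -0.00141524, -0.00056783,  0.00059446,
        0.00280456]), 'joint_efforts': array([ 9.52390910e-04, -5.82702184e+01,  2.93053508e+01,  6.99750692e+00,
        6.82327125e-03, -1.58855987e-04]), 'eef_pos': array([0.19082751, 0.64694481, 0.22563377]), 'ee_rot': array([ 3.13996108e+00, -1.24087737e-04, -2.86911046e-01]), 'force': array([-0.09573515, -0.08844628, -0.40599566]), 'moment': array([ 0.06196471, -0.06251437,  0.0327082 ]), 'gripper_force': 0.0, 'width': 0.08782759243726894}
{'fx': 532.7791940910441, 'fy': 532.7791940910441, 'cx': 275.91682644726785, 'cy': 206.1584999364304, 'cam_to_world': array([[-6.22596435e-04, -9.96300037e-01,  8.59409623e-02,
         4.66073343e-01],
       [-9.99988243e-01,  2.06997296e-04, -4.84469444e-03,
         1.30689113e-02],
       [ 4.80897970e-03, -8.59429681e-02, -9.96288452e-01,
         1.44627839e+00],
       [ 0.00000000e+00,  0.00000000e+00,  0.00000000e+00,
         1.00000000e+00]])}
```

View pics/top0.png

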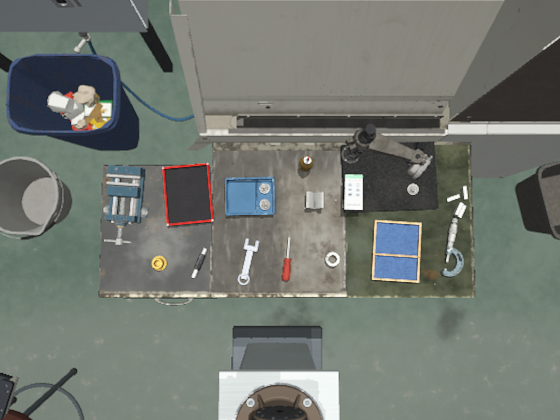

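View pics/scene0.png

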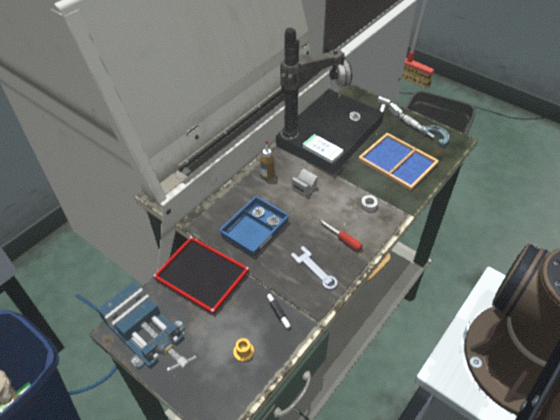

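The top view shows bush (158,264), plug (199,262), spanner (248,261), screwdriver (287,260) and ring (333,259). The red tray is at (188,195), blue at (249,197), wooden at (397,251), bottle at (306,162) and V block at (315,200). Next I measure these with masks.

```bash
cat > m.py <<'E'
from h import *
im=cv2.imread('pics/top0.png'); hsv=cv2.cvtColor(im,cv2.COLOR_BGR2HSV)
H,S,V=[hsv[...,i].astype(int) for i in range(3)]
def blob(n,mask,box,z):
    m=np.zeros(mask.shape,np.uint8);x0,y0,x1,y1=box
    m[y0:y1,x0:x1]=mask[y0:y1,x0:x1]*255
    k,l,s,c=cv2.connectedComponentsWithStats(m)
    i=1+np.argmax(s[1:,4]);mm=(l==i).astype(np.uint8)
    cs,_=cv2.findContours(mm,cv2.RETR_EXTERNAL,cv2.CHAIN_APPROX_NONE)
    r=cv2.minAreaRect(max(cs,key=len));b=cv2.boxPoints(r)
    p=ray('top',*r[0],z); q=[ray('top',*a,z)[:2] for a in b]
    e=q[1]-q[0],q[2]-q[1]; L=sorted(e,key=np.linalg.norm)
    a=np.degrees(np.arctan2(L[1][1],L[1][0]))%180
    print(n,'px',np.round(c[i],1),s[i,4],'xy',np.round(p[:2],4),'centroid',np.round(ray('top',*c[i],z)[:2],4),'size mm',[round(1000*np.linalg.norm(v)) for v in L],'ang long',round(a,1))
red=((H<8)|(H>172))&(S>130)&(V>80)
blue=(H>95)&(H<120)&(S>80)
blob('redtray',red,(155,155,220,232),.014)
blob('parts',blue,(218,168,282,224),.024)
wood=(H>10)&(H<28)&(S>50)&(V>130)
blob('wood',wood,(365,212,430,290),.014)
blob('bush',(H>15)&(H<35)&(S>120),(145,250,172,277),.015)
blob('handle',red,(275,240,300,290),.010)
br=(V>135)&(S<60)
blob('spanner',br,(232,232,265,290),.004)
blob('ring',br,(320,246,345,272),.017)
blob('plugblack',(V<50),(188,244,210,282),.008)
blob('plugbright',br,(188,244,210,282),.008)
blob('driverblade',(V>120)&(S<60),(275,232,300,262),.005)
blob('vee',(V>110),(300,186,330,214),.035)
blob('bottlecap',(H<25)&(S>90)&(V>60),(296,148,318,174),.05)
big=cv2.resize(im[225:300,140:350],None,fx=3.8,fy=3.8,interpolation=cv2.INTER_CUBIC);cv2.imwrite('pics/crop0.png',big)
c=arm.get_calibration('wrist');print(c)
E
python3 m.py
```

```text
redtray px [187.1 195.1] 475 xy [0.6231 0.2455] centroid [0.6196 0.246 ] size mm [128, 162] ang long 5.7
parts px [247.4 195.9] 1643 xy [0.6161 0.077 ] centroid [0.6164 0.0825] size mm [103, 132] ang long 90.0
wood px [398.2 250.4] 575 xy [ 0.4699 -0.3172] centroid [ 0.4705 -0.3217] size mm [129, 164] ang long 176.2
bush px [158.9 262.8] 167 xy [0.4373 0.3183] centroid [0.4378 0.3187] size mm [37, 37] ang long 90.0
handle px [286.1 269.4] 147 xy [ 0.4209 -0.0206] centroid [ 0.4199 -0.021 ] size mm [19, 59] ang long 176.5
spanner px [247.4 260.6] 395 xy [0.4408 0.0847] centroid [0.4435 0.083 ] size mm [39, 127] ang long 166.2
ring px [332.4 258.7] 550 xy [ 0.449  -0.1436] centroid [ 0.4486 -0.1445] size mm [64, 66] ang long 179.3
plugblack px [204.  256.5] 2 xy [0.4545 0.1993] centroid [0.4545 0.1993] size mm [0, 3] ang long 0.6
plugbright px [194.3 273.1] 40 xy [0.4102 0.2248] centroid [0.4103 0.2249] size mm [12, 23] ang long 162.1
driverblade px [288.  245.1] 642 xy [ 0.4812 -0.0238] centroid [ 0.4849 -0.0265] size mm [65, 78] ang long 179.8
vee px [314.8 198.7] 768 xy [ 0.6056 -0.0965] centroid [ 0.6078 -0.0974] size mm [72, 77] ang long 90.0
bottlecap px [305.1 165.1] 92 xy [ 0.6999 -0.0735] centroid [ 0.6957 -0.0711] size mm [32, 35] ang long 179.7
{'fx': 308.9191011672681, 'fy': 308.9191011672681, 'cx': 279.688767981484, 'cy': 208.27943670586137, 'tool_from_camera': array([[-1.60681993e-04, -9.67328765e-01, -2.53525215e-01,
         6.77564609e-02],
       [ 9.99999966e-01, -2.07787421e-04,  1.59024661e-04,
         7.42635580e-04],
       [-2.06508479e-04, -2.53525181e-01,  9.67328765e-01,
        -1.58598572e-01],
       [ 0.00000000e+00,  0.00000000e+00,  0.00000000e+00,
         1.00000000e+00]])}
```

View pics/crop0.png

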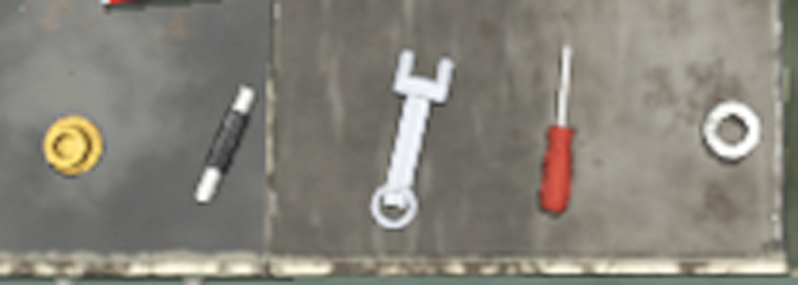

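The crop shows the plug tilted about -22°, the spanner about -13° (jaw pointing away from the robot), and the screwdriver about -4° with its handle toward the robot. The ring and bush are clear of everything. The sizes agree with those given. I'll move over the left part of the row and look closer.

```bash

python3 -m crank '[{"dx":0.1,"dy":-0.17,"grip":1},{"dx":0.1,"dy":-0.17,"grip":1},{"dx":0.1,"dy":-0.17,"grip":1},{"dx":0.1,"dy":-0.17,"grip":1},{"dx":0.1,"dy":-0.17,"grip":1}]' 30
python3 -m crank '[{"dx":0.1,"dy":-0.17,"grip":1},{"dx":0.1,"dy":-0.17,"grip":1},{"dx":0.1,"dy":-0.17,"grip":1},{"dx":0.1,"dy":-0.17,"grip":1},{"dx":0.1,"dy":-0.17,"grip":1}]'
python3 -m crank '[{"dx":0.03,"dy":-0.06,"grip":1},{"dx":0.03,"dy":-0.06,"grip":1},{"dx":0.03,"dy":-0.06,"grip":1},{"dx":0.03,"dy":-0.06,"grip":1},{"dx":0.03,"dy":-0.06,"grip":1}]'
python3 - <<'E'
from h import *
s=arm.get_state();print(s['t'],s['q'],s['eef_pos'],s['ee_rot'])
save('wrist','w0.png')
E
```

```text
0.1 [ 1.57208932e+00  3.59337484e-01  1.11518520e-02 -3.02244298e-04
 -1.22410305e+00 -2.88077343e-01] [0.19085612 0.64699938 0.22570374] [ 3.14008107e+00 -1.51595380e-04 -2.86887147e-01]invalid input at $[0]: expected keys dx, dy, dz, twist, grip
invalid input at $[0]: expected keys dx, dy, dz, twist, grip
invalid input at $[0]: expected keys dx, dy, dz, twist, grip
```

View pics/w0.png

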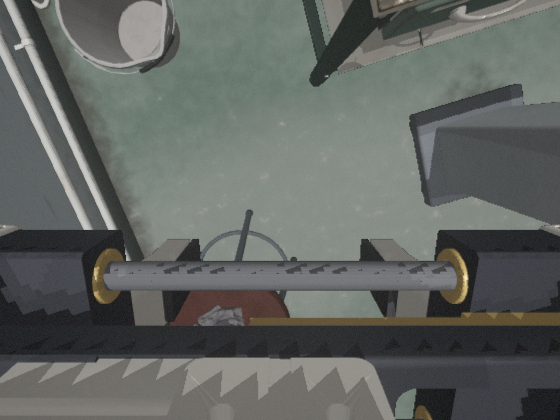

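The arm did not move because each row needs every key. The wrist picture shows the fingers filling the lower half, so only rows above about 230 are useful. Repeating the move.

```bash

python3 -m crank '[{"dx":0.1,"dy":-0.17,"dz":0,"twist":0,"grip":1},{"dx":0.1,"dy":-0.17,"dz":0,"twist":0,"grip":1},{"dx":0.1,"dy":-0.17,"dz":0,"twist":0,"grip":1},{"dx":0.1,"dy":-0.17,"dz":0,"twist":0,"grip":1},{"dx":0.1,"dy":-0.17,"dz":0,"twist":0,"grip":1}]' 30
python3 -m crank '[{"dx":0.1,"dy":-0.17,"dz":0,"twist":0,"grip":1},{"dx":0.1,"dy":-0.17,"dz":0,"twist":0,"grip":1},{"dx":0.1,"dy":-0.17,"dz":0,"twist":0,"grip":1},{"dx":0.1,"dy":-0.17,"dz":0,"twist":0,"grip":1},{"dx":0.1,"dy":-0.17,"dz":0,"twist":0,"grip":1}]'
python3 -m crank '[{"dx":-0.01,"dy":-0.08,"dz":0,"twist":0,"grip":1},{"dx":-0.01,"dy":-0.08,"dz":0,"twist":0,"grip":1},{"dx":-0.01,"dy":-0.08,"dz":0,"twist":0,"grip":1},{"dx":-0.01,"dy":-0.08,"dz":0,"twist":0,"grip":1},{"dx":-0.01,"dy":-0.08,"dz":0,"twist":0,"grip":1}]'
python3 - <<'E'
from h import *
s=arm.get_state();print(s['t'],s['q'],s['eef_pos'],s['ee_rot'])
import json;json.dump({k:list(map(float,s[k])) for k in('eef_pos','ee_rot')},open('w1.json','w'))
save('wrist','w1.png')
E
```

```text
t: 0.57
eef_pos: [0.2918, 0.4745, 0.2264]
ee_rot: [3.141, 0.0, -0.287]
force: [-0.4, -0.1, 0.2]
width: 0.0874
gripper_force: 0.0
t: 0.98
eef_pos: [0.3916, 0.3046, 0.2267]
ee_rot: [3.142, 0.0, -0.287]
force: [0.7, 0.4, -0.5]
width: 0.0876
gripper_force: 0.0
t: 1.4
eef_pos: [0.3812, 0.2274, 0.2269]
ee_rot: [-3.141, -0.0, -0.287]
force: [0.0, -0.0, 0.7]
width: 0.0876
gripper_force: 0.0
1.4 [ 9.84830289e-01 -3.44077615e-02 -4.68785056e-01  6.95900947e-05
 -1.13532981e+00  2.98511548e-01] [0.38117364 0.22741538 0.22691123] [-3.14057017e+00 -3.80673424e-04 -2.87425363e-01]
```

View pics/w1.png

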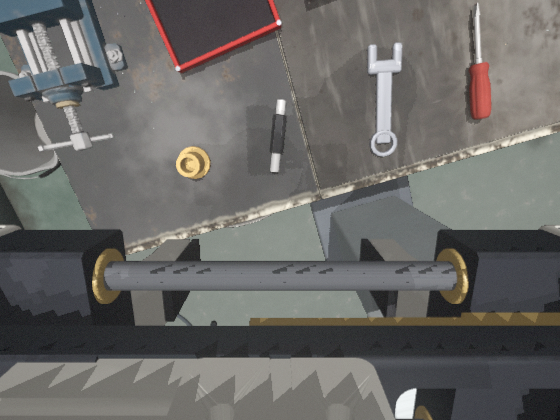

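The wrist view shows the bush (193,163), plug ends (280,101) and (275,171), spanner from (385,45) to (383,143), screwdriver tip (477,5) and handle (480,90), and a red tray edge.

```bash
cat > m2.py <<'E'
from h import *; import json
st=json.load(open('w1.json'))
im=cv2.imread('pics/w1.png'); hsv=cv2.cvtColor(im,cv2.COLOR_BGR2HSV)
H,S,V=[hsv[...,i].astype(int) for i in range(3)]
def blob(n,mask,box,z):
    m=np.zeros(mask.shape,np.uint8);x0,y0,x1,y1=box
    m[y0:y1,x0:x1]=mask[y0:y1,x0:x1]*255
    k,l,s,c=cv2.connectedComponentsWithStats(m)
    i=1+np.argmax(s[1:,4]);mm=(l==i).astype(np.uint8)
    cs,_=cv2.findContours(mm,cv2.RETR_EXTERNAL,cv2.CHAIN_APPROX_NONE)
    pts=np.float32([ray('wrist',*p[0],z,st)[:2]*1000 for p in max(cs,key=len)])
    r=cv2.minAreaRect(pts);b=cv2.boxPoints(r);L=sorted([b[1]-b[0],b[2]-b[1]],key=np.linalg.norm)
    a=np.degrees(np.arctan2(L[1][1],L[1][0]))
    print(n,'px',np.round(c[i],1),s[i,4],'rect xy',np.round(r[0],1),'size',np.round([np.linalg.norm(v) for v in L]),'ang',round((a+90)%180-90,1),'cen',np.round(1000*ray('wrist',*c[i],z,st)[:2],1))
red=((H<8)|(H>172))&(S>130)&(V>80)
blob('bush flange',(H>12)&(H<38)&(S>100),(165,135,225,190),.005)
blob('bush top',(H>12)&(H<38)&(S>100),(165,135,225,190),.03)
blob('handle',red,(455,50,505,130),.010)
br=(V>150)&(S<50)
blob('spanner',br,(355,30,415,162),.005)
blob('plug far',br,(268,90,292,114),.007)
blob('plug near',br,(262,146,288,180),.007)
blob('plug black',(V<65),(264,105,292,160),.008)
blob('blade',br,(465,0,490,70),.006)
for p in[(178,68),(279,23)]: print(ray('wrist',*p,.014,st))
E
python3 m2.py
```

```text
bush flange px [195.1 162.9] 672 rect xy [434.5 319.2] size [35. 39.] ang -45.6 cen [435.  319.1]
bush top px [195.1 162.9] 672 rect xy [435.3 311.9] size [32. 36.] ang -45.6 cen [435.7 311.7]
handle px [480.  91.] 1004 rect xy [419.4 -23. ] size [22. 60.] ang -4.4 cen [419.7 -23.2]
spanner px [384.1  95. ] 1857 rect xy [439.   81.3] size [ 37. 126.] ang -10.8 cen [446.5  81.1]
plug far px [280.3 106.2] 129 rect xy [468.8 199.9] size [10. 16.] ang -16.7 cen [468.7 200.2]
plug near px [274.6 162.2] 151 rect xy [408.3 225.2] size [10. 22.] ang -22.3 cen [408.3 225.2]
plug black px [272.  137.1] 66 rect xy [437.9 219.8] size [ 3. 35.] ang -22.6 cen [437.9 219.6]
blade px [477.9  35.2] 296 rect xy [480.7 -30.9] size [ 7. 61.] ang -4.5 cen [478.4 -30.7]
[0.53926737 0.2978991  0.014     ]
[0.55024471 0.17756321 0.014     ]
```

The measurements agree between views and with the given sizes. Bush first, with the tool turned so that it closes along x.

```bash

python3 -m crank '[{"dx":0.054,"dy":0.091,"dz":-0.1,"twist":-35,"grip":1},{"dx":0.054,"dy":0.091,"dz":-0.1,"twist":-35,"grip":1},{"dx":0.054,"dy":0.091,"dz":-0.1,"twist":-35,"grip":1},{"dx":0.054,"dy":0.091,"dz":-0.1,"twist":-35,"grip":1},{"dx":0.054,"dy":0.091,"dz":-0.1,"twist":-35,"grip":1}]' 30
python3 -m crank '[{"dx":0,"dy":0,"dz":-0.01,"twist":-35,"grip":1},{"dx":0,"dy":0,"dz":-0.02,"twist":-35,"grip":1},{"dx":0,"dy":0,"dz":-0.03,"twist":-35,"grip":1},{"dx":0,"dy":0,"dz":-0.04,"twist":-35,"grip":1},{"dx":0,"dy":0,"dz":-0.05,"twist":-35,"grip":1}]'
python3 -m crank '[{"dx":0,"dy":0,"dz":-0.02,"twist":-4,"grip":0.8},{"dx":0,"dy":0,"dz":-0.04,"twist":-4,"grip":0.5},{"dx":0,"dy":0,"dz":-0.055,"twist":-4,"grip":0.3},{"dx":0,"dy":0,"dz":-0.067,"twist":-4,"grip":0},{"dx":0,"dy":0,"dz":-0.067,"twist":-4,"grip":0}]'
```

```text
t: 1.87
eef_pos: [0.4349, 0.3204, 0.1216]
ee_rot: [3.135, -0.002, -0.902]
force: [-0.6, -0.4, 0.6]
width: 0.0875
gripper_force: 0.0
t: 2.28
eef_pos: [0.4348, 0.3196, 0.0753]
ee_rot: [3.141, -0.001, -1.513]
force: [-0.4, -0.7, 0.3]
width: 0.088
gripper_force: 0.0
t: 2.7
eef_pos: [0.4337, 0.318, 0.0065]
ee_rot: [3.139, -0.004, -1.577]
force: [0.2, -0.1, 0.3]
width: 0.0596
gripper_force: 0.0
```

```bash

python3 -m crank '[{"dx":0,"dy":0,"dz":0.002,"twist":0,"grip":-1},{"dx":0,"dy":0,"dz":0.002,"twist":0,"grip":-1},{"dx":0,"dy":0,"dz":0.002,"twist":0,"grip":-1},{"dx":0,"dy":0,"dz":0.002,"twist":0,"grip":-1},{"dx":0,"dy":0,"dz":0.002,"twist":0,"grip":-1}]' 30
python3 -m crank '[{"dx":0,"dy":0,"dz":0,"twist":0,"grip":-1},{"dx":0,"dy":0,"dz":0,"twist":0,"grip":-1},{"dx":0,"dy":0,"dz":0.02,"twist":0,"grip":-1},{"dx":0,"dy":0,"dz":0.05,"twist":0,"grip":-1},{"dx":0,"dy":0,"dz":0.09,"twist":0,"grip":-1}]'
```

```text
t: 3.12
eef_pos: [0.4353, 0.319, 0.0124]
ee_rot: [-3.141, 0.001, -1.578]
force: [-1.2, 0.4, 2.3]
width: 0.0271
gripper_force: 30.1
t: 3.53
eef_pos: [0.4334, 0.3164, 0.1]
ee_rot: [3.138, -0.005, -1.579]
force: [0.6, 0.8, -1.3]
width: 0.0269
gripper_force: 30.0
```

Bush held at 27 mm opening. Carrying it to the blue tray's wide bay.

```bash

python3 -m crank '[{"dx":0.1,"dy":-0.12,"dz":0,"twist":0,"grip":-1},{"dx":0.1,"dy":-0.12,"dz":0,"twist":0,"grip":-1},{"dx":0.1,"dy":-0.12,"dz":0,"twist":0,"grip":-1},{"dx":0.1,"dy":-0.12,"dz":0,"twist":0,"grip":-1},{"dx":0.1,"dy":-0.12,"dz":0,"twist":0,"grip":-1}]'
python3 -m crank '[{"dx":0.081,"dy":-0.1,"dz":0,"twist":0,"grip":-1},{"dx":0.081,"dy":-0.1,"dz":0,"twist":0,"grip":-1},{"dx":0.081,"dy":-0.1,"dz":0,"twist":0,"grip":-1},{"dx":0.081,"dy":-0.1,"dz":0,"twist":0,"grip":-1},{"dx":0.081,"dy":-0.1,"dz":-0.02,"twist":0,"grip":-1}]'
python3 -m crank '[{"dx":0,"dy":0,"dz":-0.02,"twist":0,"grip":-1},{"dx":0,"dy":0,"dz":-0.04,"twist":0,"grip":-1},{"dx":0,"dy":0,"dz":-0.055,"twist":0,"grip":-1},{"dx":0,"dy":0,"dz":-0.062,"twist":0,"grip":-1},{"dx":0,"dy":0,"dz":-0.066,"twist":0,"grip":-1}]'
```

```text
t: 3.95
eef_pos: [0.537, 0.1944, 0.1012]
ee_rot: [3.141, -0.001, -1.582]
force: [0.3, 1.6, -0.7]
width: 0.0271
gripper_force: 30.0
t: 4.37
eef_pos: [0.6193, 0.0967, 0.0842]
ee_rot: [-3.137, 0.001, -1.581]
force: [1.9, -0.1, -1.1]
width: 0.0264
gripper_force: 30.0
t: 4.78
eef_pos: [0.614, 0.0976, 0.0167]
ee_rot: [3.138, -0.003, -1.577]
force: [-22.8, -0.4, 51.4]
width: 0.0274
gripper_force: 30.0
```

Contact force of 51 N, so I ease up and look.

```bash

python3 -m crank '[{"dx":0,"dy":0,"dz":0.004,"twist":0,"grip":-1},{"dx":0,"dy":0,"dz":0.006,"twist":0,"grip":-1},{"dx":0,"dy":0,"dz":0.006,"twist":0,"grip":-1},{"dx":0,"dy":0,"dz":0.006,"twist":0,"grip":-1},{"dx":0,"dy":0,"dz":0.006,"twist":0,"grip":-1}]'
python3 - <<'E'
from h import *
a=save('wrist','w2.png');t=arm.grab_frame('top');s=arm.grab_frame('scene')
t=cv2.resize(t[150:240,200:300],(500,450),interpolation=cv2.INTER_CUBIC)
s=cv2.resize(s[180:260,200:310],(619,450),interpolation=cv2.INTER_CUBIC)
w=np.hstack([cv2.resize(a[:],(400,300)),cv2.resize(s,(400,300))])
cv2.imwrite('pics/c2.png',w[...,::-1])
E
```

```text
t: 5.2
eef_pos: [0.6159, 0.0985, 0.0215]
ee_rot: [3.142, 0.0, -1.578]
force: [-0.6, -0.1, -1.2]
width: 0.0274
gripper_force: 30.0
```

View pics/c2.png

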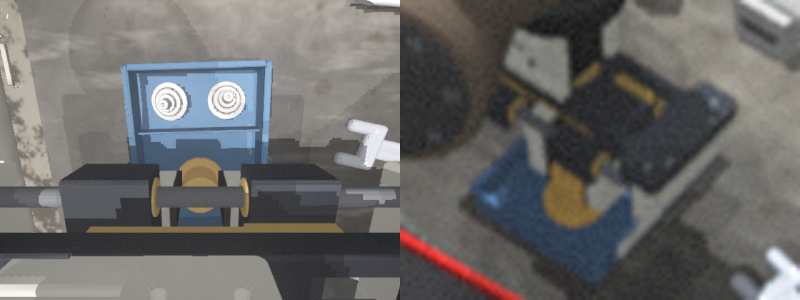

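```bash

python3 - <<'E'
from h import *
a=cv2.imread('pics/w2.png');t=arm.grab_frame('scene')[...,::-1]
w=np.hstack([cv2.resize(a[190:320,200:360],(400,325),interpolation=cv2.INTER_CUBIC),cv2.resize(t[185:265,210:308],(400,325),interpolation=cv2.INTER_CUBIC)])
cv2.imwrite('pics/c3.png',w)
E
```

```text
(no output)
```

View pics/c3.png

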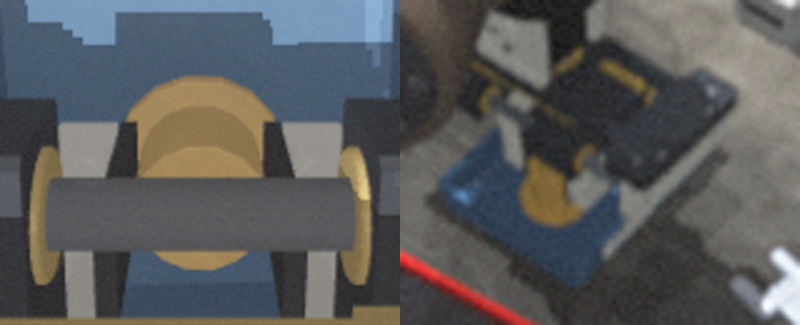

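The bush looks upright in the grip and inside the bay, so I'll lower slowly to find the floor.

```bash

python3 -m crank '[{"dx":0,"dy":0,"dz":-0.001,"twist":0,"grip":-1},{"dx":0,"dy":0,"dz":-0.002,"twist":0,"grip":-1},{"dx":0,"dy":0,"dz":-0.002,"twist":0,"grip":-1},{"dx":0,"dy":0,"dz":-0.002,"twist":0,"grip":-1},{"dx":0,"dy":0,"dz":-0.002,"twist":0,"grip":-1}]' 20
python3 -m crank '[{"dx":0,"dy":0,"dz":-0.001,"twist":0,"grip":-1},{"dx":0,"dy":0,"dz":-0.002,"twist":0,"grip":-1},{"dx":0,"dy":0,"dz":-0.002,"twist":0,"grip":-1},{"dx":0,"dy":0,"dz":-0.002,"twist":0,"grip":-1},{"dx":0,"dy":0,"dz":-0.002,"twist":0,"grip":-1}]'
```

```text
t: 5.82
eef_pos: [0.6159, 0.0984, 0.0195]
ee_rot: [3.142, -0.0, -1.578]
force: [-0.3, -0.7, -1.2]
width: 0.0275
gripper_force: 20.0
t: 6.23
eef_pos: [0.616, 0.0984, 0.0175]
ee_rot: [3.142, -0.0, -1.578]
force: [-0.7, 0.3, -1.4]
width: 0.0275
gripper_force: 20.0
```

```bash

python3 -m crank '[{"dx":0,"dy":0,"dz":-0.001,"twist":0,"grip":-1},{"dx":0,"dy":0,"dz":-0.0015,"twist":0,"grip":-1},{"dx":0,"dy":0,"dz":-0.0015,"twist":0,"grip":-1},{"dx":0,"dy":0,"dz":-0.0015,"twist":0,"grip":-1},{"dx":0,"dy":0,"dz":-0.0015,"twist":0,"grip":-1}]' 
python3 -m crank '[{"dx":0,"dy":0,"dz":-0.001,"twist":0,"grip":-1},{"dx":0,"dy":0,"dz":-0.0015,"twist":0,"grip":-1},{"dx":0,"dy":0,"dz":-0.0015,"twist":0,"grip":-1},{"dx":0,"dy":0,"dz":-0.0015,"twist":0,"grip":-1},{"dx":0,"dy":0,"dz":-0.0015,"twist":0,"grip":-1}]'
```

```text
t: 6.65
eef_pos: [0.6162, 0.0985, 0.017]
ee_rot: [-3.141, 0.0, -1.578]
force: [-2.2, 0.9, 6.5]
width: 0.0274
gripper_force: 20.0
t: 7.07
eef_pos: [0.6163, 0.0985, 0.0169]
ee_rot: [-3.14, 0.0, -1.578]
force: [-5.7, 0.9, 17.9]
width: 0.0274
gripper_force: 20.0
```

On the floor. Opening a little and lifting clear.

```bash

python3 -m crank '[{"dx":0,"dy":0,"dz":0.001,"twist":0,"grip":-0.2},{"dx":0,"dy":0,"dz":0.001,"twist":0,"grip":-0.2},{"dx":0,"dy":0,"dz":0.001,"twist":0,"grip":-0.2},{"dx":0,"dy":0,"dz":0.001,"twist":0,"grip":-0.2},{"dx":0,"dy":0,"dz":0.001,"twist":0,"grip":-0.2}]' 
python3 -m crank '[{"dx":0,"dy":0,"dz":0.01,"twist":0,"grip":-0.2},{"dx":0,"dy":0,"dz":0.02,"twist":0,"grip":-0.2},{"dx":0,"dy":0,"dz":0.04,"twist":0,"grip":0},{"dx":0,"dy":0,"dz":0.08,"twist":0,"grip":0},{"dx":0,"dy":0,"dz":0.1,"twist":0,"grip":0}]'
python3 - <<'E'
from h import *
a=save('wrist','w4.png')[...,::-1];t=arm.grab_frame('scene')[...,::-1]
w=np.hstack([cv2.resize(a,(440,330)),cv2.resize(t[185:265,210:308],(360,330),interpolation=cv2.INTER_CUBIC)])
cv2.imwrite('pics/c4.png',w)
E
```

```text
t: 7.48
eef_pos: [0.6159, 0.0984, 0.0153]
ee_rot: [3.141, -0.0, -1.578]
force: [0.0, -0.1, 1.2]
width: 0.0348
gripper_force: 0.0
t: 7.9
eef_pos: [0.6175, 0.0987, 0.1203]
ee_rot: [-3.138, 0.001, -1.577]
force: [1.7, 0.7, 1.3]
width: 0.0434
gripper_force: 0.0
```

View pics/c4.png

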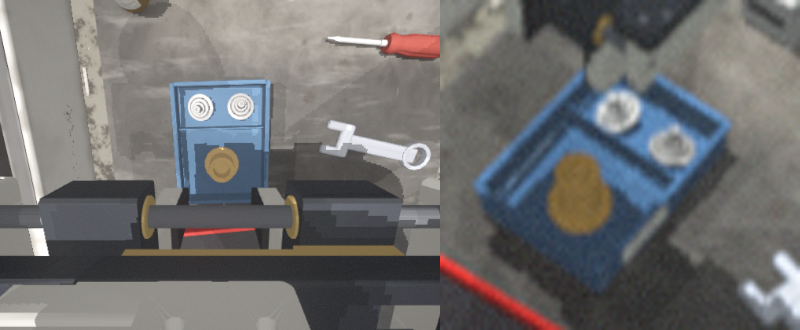

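The bush is upright in the wide bay, centred at about (221,165) in the left picture. Plug next.

```bash

python3 -m crank '[{"dx":-0.15,"dy":0.1,"dz":0,"twist":34,"grip":0.2},{"dx":-0.15,"dy":0.1,"dz":0,"twist":34,"grip":0.2},{"dx":-0.15,"dy":0.1,"dz":0,"twist":34,"grip":0.2},{"dx":-0.15,"dy":0.1,"dz":0,"twist":34,"grip":0.2},{"dx":-0.15,"dy":0.1,"dz":0,"twist":34,"grip":0.2}]' 
python3 -m crank '[{"dx":-0.026,"dy":0.0135,"dz":0,"twist":34,"grip":0.2},{"dx":-0.026,"dy":0.0135,"dz":-0.02,"twist":34,"grip":0.2},{"dx":-0.026,"dy":0.0135,"dz":-0.04,"twist":34,"grip":0.2},{"dx":-0.026,"dy":0.0135,"dz":-0.05,"twist":34,"grip":0.2},{"dx":-0.026,"dy":0.0135,"dz":-0.06,"twist":34,"grip":0.2}]' 
python3 -m crank '[{"dx":0,"dy":0,"dz":-0.02,"twist":0,"grip":0.2},{"dx":0,"dy":0,"dz":-0.035,"twist":0,"grip":0.2},{"dx":0,"dy":0,"dz":-0.045,"twist":0,"grip":0.2},{"dx":0,"dy":0,"dz":-0.05,"twist":0,"grip":0.1},{"dx":0,"dy":0,"dz":-0.05,"twist":0,"grip":0}]'
```

```text
t: 8.42
eef_pos: [0.4625, 0.1997, 0.1164]
ee_rot: [-3.141, 0.001, -0.977]
force: [-0.5, -0.2, -0.7]
width: 0.0526
gripper_force: 0.0
t: 8.83
eef_pos: [0.4397, 0.2121, 0.0555]
ee_rot: [-3.141, -0.0, -0.384]
force: [0.8, 0.3, -0.0]
width: 0.0528
gripper_force: 0.0
t: 9.25
eef_pos: [0.4397, 0.2116, 0.0051]
ee_rot: [3.14, 0.0, -0.392]
force: [-0.0, 0.3, 0.6]
width: 0.0466
gripper_force: 0.0
```

```bash

python3 -m crank '[{"dx":0,"dy":0,"dz":0,"twist":0,"grip":-1},{"dx":0,"dy":0,"dz":0,"twist":0,"grip":-1},{"dx":0,"dy":0,"dz":0,"twist":0,"grip":-1},{"dx":0,"dy":0,"dz":0,"twist":0,"grip":-1},{"dx":0,"dy":0,"dz":0,"twist":0,"grip":-1}]' 40
python3 -m crank '[{"dx":0,"dy":0,"dz":0,"twist":0,"grip":-1},{"dx":0,"dy":0,"dz":0.01,"twist":0,"grip":-1},{"dx":0,"dy":0,"dz":0.03,"twist":0,"grip":-1},{"dx":0,"dy":0,"dz":0.06,"twist":0,"grip":-1},{"dx":0,"dy":0,"dz":0.09,"twist":0,"grip":-1}]'
```

```text
t: 9.67
eef_pos: [0.4402, 0.2121, 0.0061]
ee_rot: [-3.141, -0.0, -0.392]
force: [-0.8, -0.7, 0.1]
width: 0.016
gripper_force: 0.0
t: 10.08
eef_pos: [0.4392, 0.2111, 0.0959]
ee_rot: [3.139, 0.001, -0.392]
force: [0.4, 0.1, -1.6]
width: 0.0113
gripper_force: 34.2
```

The opening went from 16 to 11.3 mm, so the plug may have slid toward the fingertips. I'll lower it and take a deeper grip.

```bash

python3 -m crank '[{"dx":0,"dy":0,"dz":-0.02,"twist":0,"grip":-1},{"dx":0,"dy":0,"dz":-0.04,"twist":0,"grip":-1},{"dx":0,"dy":0,"dz":-0.06,"twist":0,"grip":-1},{"dx":0,"dy":0,"dz":-0.072,"twist":0,"grip":-1},{"dx":0,"dy":0,"dz":-0.078,"twist":0,"grip":-1}]'
python3 - <<'E'
from h import *
a=save('wrist','w5.png')[...,::-1]
cv2.imwrite('pics/c5.png',cv2.resize(a[150:330,180:380],(800,720))[:600])
E
```

```text
t: 10.5
eef_pos: [0.439, 0.211, 0.016]
ee_rot: [3.139, 0.001, -0.392]
force: [-0.2, -0.3, -0.6]
width: 0.0114
gripper_force: 34.2
```

View pics/c5.png

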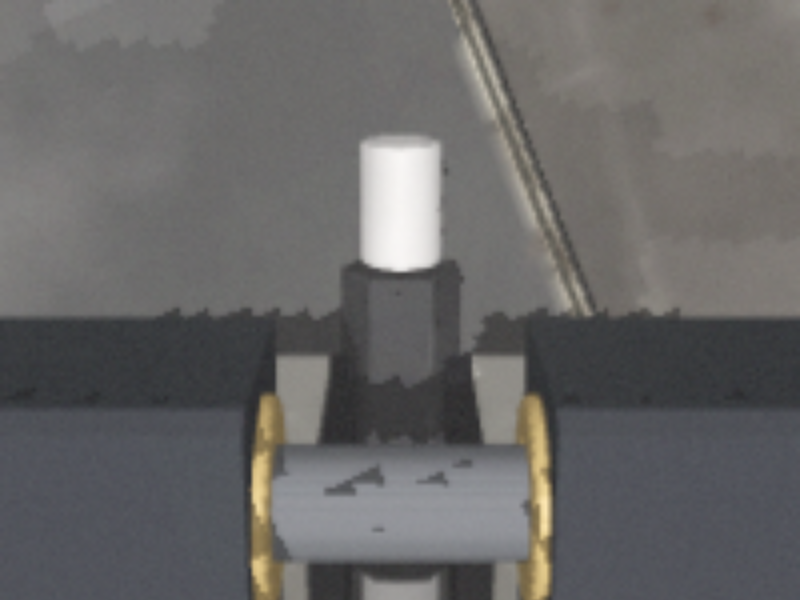

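It is still held: a hexagonal black grip (corners at the sides) with the pin level. I'll set it down and grip lower.

```bash

python3 -m crank '[{"dx":0,"dy":0,"dz":-0.003,"twist":0,"grip":-1},{"dx":0,"dy":0,"dz":-0.005,"twist":0,"grip":-1},{"dx":0,"dy":0,"dz":-0.007,"twist":0,"grip":-1},{"dx":0,"dy":0,"dz":-0.008,"twist":0,"grip":-1},{"dx":0,"dy":0,"dz":-0.008,"twist":0,"grip":-1}]'
python3 -m crank '[{"dx":0,"dy":0,"dz":0,"twist":0,"grip":-0.4},{"dx":0,"dy":0,"dz":0,"twist":0,"grip":-0.3},{"dx":0,"dy":0,"dz":0,"twist":0,"grip":-0.3},{"dx":0,"dy":0,"dz":-0.004,"twist":0,"grip":-0.3},{"dx":0,"dy":0,"dz":-0.007,"twist":0,"grip":-0.3}]'
python3 -m crank '[{"dx":0,"dy":0,"dz":0,"twist":0,"grip":-1},{"dx":0,"dy":0,"dz":0,"twist":0,"grip":-1},{"dx":0,"dy":0,"dz":0,"twist":0,"grip":-1},{"dx":0,"dy":0,"dz":0,"twist":0,"grip":-1},{"dx":0,"dy":0,"dz":0,"twist":0,"grip":-1}]' 30
```

```text
t: 10.97
eef_pos: [0.4401, 0.212, 0.0098]
ee_rot: [-3.141, -0.0, -0.392]
force: [-0.3, -0.1, -0.9]
width: 0.0113
gripper_force: 34.2
t: 11.38
eef_pos: [0.4401, 0.2121, 0.0025]
ee_rot: [-3.141, -0.0, -0.392]
force: [0.0, -0.2, -1.5]
width: 0.0304
gripper_force: 0.0
t: 11.8
eef_pos: [0.4398, 0.2118, 0.0025]
ee_rot: [3.141, 0.0, -0.392]
force: [-0.0, 0.3, -1.5]
width: 0.0143
gripper_force: 30.0
```

```bash

python3 -m crank '[{"dx":0,"dy":0,"dz":0.01,"twist":0,"grip":-1},{"dx":0,"dy":0,"dz":0.03,"twist":0,"grip":-1},{"dx":0,"dy":0,"dz":0.06,"twist":0,"grip":-1},{"dx":0,"dy":-0.02,"dz":0.09,"twist":-3,"grip":-1},{"dx":0,"dy":-0.05,"dz":0.1,"twist":-8,"grip":-1}]'
python3 -m crank '[{"dx":0.025,"dy":-0.19,"dz":0,"twist":-33,"grip":-1},{"dx":0.025,"dy":-0.19,"dz":0,"twist":-33,"grip":-1},{"dx":0.025,"dy":-0.19,"dz":0,"twist":-33,"grip":-1},{"dx":0.025,"dy":-0.19,"dz":0,"twist":-33,"grip":-1},{"dx":0.025,"dy":-0.19,"dz":0,"twist":-33,"grip":-1}]'
python3 -m crank '[{"dx":0.025,"dy":-0.19,"dz":0,"twist":-30,"grip":-1},{"dx":0.025,"dy":-0.19,"dz":0,"twist":-30,"grip":-1},{"dx":0.025,"dy":-0.19,"dz":0,"twist":-30,"grip":-1},{"dx":0.025,"dy":-0.19,"dz":0,"twist":-30,"grip":-1},{"dx":0.025,"dy":-0.19,"dz":0,"twist":-30,"grip":-1}]'
python3 - <<'E'
from h import *
s=arm.get_state();print(s['eef_pos'],s['ee_rot'],s['q'])
a=save('wrist','w6.png')
im=cv2.cvtColor(a,cv2.COLOR_RGB2HSV)
E
```

```text
t: 12.22
eef_pos: [0.4422, 0.1643, 0.1065]
ee_rot: [-3.136, -0.003, -0.53]
force: [1.8, -1.0, -1.3]
width: 0.0145
gripper_force: 30.0
t: 12.63
eef_pos: [0.4644, -0.031, 0.1027]
ee_rot: [3.141, 0.0, -1.115]
force: [1.1, -0.1, -0.8]
width: 0.0143
gripper_force: 30.0
t: 13.05
eef_pos: [0.4898, -0.2214, 0.1024]
ee_rot: [3.141, -0.0, -1.64]
force: [-0.4, 1.3, -0.8]
width: 0.0142
gripper_force: 30.0
[ 0.48978824 -0.22141128  0.1024373 ] [ 3.14143880e+00 -2.57436692e-04 -1.63965694e+00] [-5.94950186e-02  2.51265735e-01 -4.55580001e-01  3.36593268e-04
 -8.64106882e-01 -9.58419517e-03]
```

View pics/w6.png

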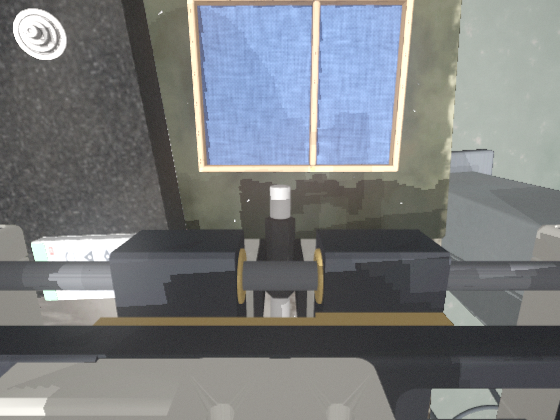

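The wrist view shows the wooden tray: near edge from (199,170) to (400,170), divider at column 315, with the plug still held at (280,200).

```bash
python3 - <<'E'
from h import *
st=dict(eef_pos=[0.48978824,-0.22141128,0.1024373],ee_rot=[3.1414388,-2.57e-4,-1.63965694])
P={p:ray('wrist',*p,.014,st)[:2] for p in[(198,171),(400,171),(190,3),(412,0),(313,165),(317,5)]}
for p in P: print(p,np.round(P[p],4))
d=P[198,171]-P[400,171];print(np.linalg.norm(d),np.degrees(np.arctan2(d[1],d[0])))
y=np.arctan2(d[1],d[0]);R=np.array([[np.cos(y),-np.sin(y)],[np.sin(y),np.cos(y)]])
o=(P[198,171]+P[400,171])/2+R@[0,-.063]
print('centre',o,'small',o+R@[-.0445,0],'large',o+R@[.033,0])
E
```

```text
(198, 171) [ 0.5523 -0.2607]
(400, 171) [ 0.3908 -0.2495]
(190, 3) [ 0.5419 -0.3788]
(412, 0) [ 0.3859 -0.3699]
(313, 165) [ 0.4602 -0.2591]
(317, 5) [ 0.4527 -0.3714]
0.1618791410936843 -3.9627568335967647
centre [ 0.46720816 -0.31792213] small [ 0.42281455 -0.31484682] large [ 0.50012926 -0.32020269]
```

```bash

python3 -m crank '[{"dx":0.0115,"dy":-0.0985,"dz":0,"twist":0,"grip":-1},{"dx":0.0115,"dy":-0.0985,"dz":0,"twist":0,"grip":-1},{"dx":0.0115,"dy":-0.0985,"dz":-0.02,"twist":0,"grip":-1},{"dx":0.0115,"dy":-0.0985,"dz":-0.04,"twist":0,"grip":-1},{"dx":0.0115,"dy":-0.0985,"dz":-0.06,"twist":0,"grip":-1}]'
python3 -m crank '[{"dx":0,"dy":0,"dz":-0.012,"twist":0,"grip":-1},{"dx":0,"dy":0,"dz":-0.02,"twist":0,"grip":-1},{"dx":0,"dy":0,"dz":-0.027,"twist":0,"grip":-1},{"dx":0,"dy":0,"dz":-0.031,"twist":0,"grip":-1},{"dx":0,"dy":0,"dz":-0.033,"twist":0,"grip":-1}]'
python3 -m crank '[{"dx":0,"dy":0,"dz":-0.001,"twist":0,"grip":-1},{"dx":0,"dy":0,"dz":-0.002,"twist":0,"grip":-1},{"dx":0,"dy":0,"dz":-0.0025,"twist":0,"grip":-1},{"dx":0,"dy":0,"dz":-0.003,"twist":0,"grip":-1},{"dx":0,"dy":0,"dz":-0.003,"twist":0,"grip":-1}]'
```

```text
t: 13.52
eef_pos: [0.5011, -0.3179, 0.0416]
ee_rot: [-3.141, 0.0, -1.633]
force: [0.6, 0.6, -0.8]
width: 0.014
gripper_force: 30.0
t: 13.93
eef_pos: [0.5016, -0.3164, 0.0095]
ee_rot: [3.142, -0.0, -1.63]
force: [-2.8, 3.5, 12.7]
width: 0.0139
gripper_force: 30.0
t: 14.35
eef_pos: [0.5016, -0.3165, 0.0094]
ee_rot: [-3.141, -0.001, -1.63]
force: [-6.3, 5.3, 18.5]
width: 0.0142
gripper_force: 30.0
```

Seated gently. Release, lift, and look.

```bash

python3 -m crank '[{"dx":0,"dy":0,"dz":0.002,"twist":0,"grip":-0.4},{"dx":0,"dy":0,"dz":0.002,"twist":0,"grip":-0.3},{"dx":0,"dy":0,"dz":0.002,"twist":0,"grip":-0.3},{"dx":0,"dy":0,"dz":0.002,"twist":0,"grip":-0.3},{"dx":0,"dy":0,"dz":0.01,"twist":0,"grip":-0.3}]'
python3 -m crank '[{"dx":0,"dy":0,"dz":0.03,"twist":0,"grip":0},{"dx":0,"dy":0,"dz":0.06,"twist":0,"grip":0.4},{"dx":0,"dy":0,"dz":0.1,"twist":0,"grip":0.5},{"dx":0,"dy":0.04,"dz":0.12,"twist":7,"grip":0.5},{"dx":-0.01,"dy":0.08,"dz":0.12,"twist":14,"grip":0.5}]'
python3 - <<'E'
from h import *
s=arm.get_state();print(s['eef_pos'],s['ee_rot'])
import json;json.dump({k:list(map(float,s[k])) for k in('eef_pos','ee_rot')},open('w7.json','w'))
save('wrist','w7.png')
E
```

```text
t: 14.77
eef_pos: [0.5005, -0.3162, 0.0154]
ee_rot: [3.139, 0.001, -1.631]
force: [-0.2, 0.2, -0.7]
width: 0.0304
gripper_force: 0.0
t: 15.18
eef_pos: [0.4958, -0.2403, 0.1415]
ee_rot: [-3.134, -0.004, -1.383]
force: [2.4, 1.8, -0.1]
width: 0.0586
gripper_force: 0.0
[ 0.49582943 -0.24025778  0.14149739] [-3.1340169  -0.00415009 -1.38328447]
```

View pics/w7.png

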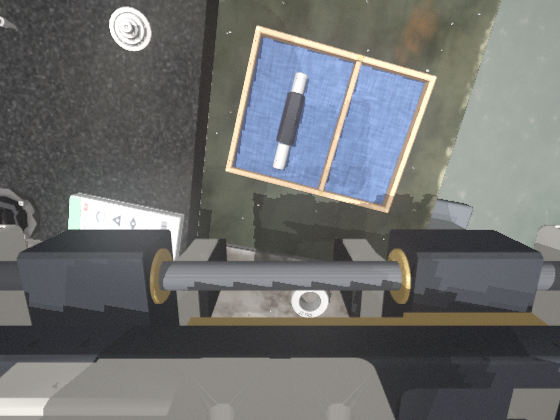

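The plug lies at (290,120), in the large bay and along its long side. The ring is visible at about (310,302). Locating it in both views.

```bash
python3 - <<'E'
from h import *; import json
st=json.load(open('w7.json'))
for z in(.0,.017): print('wrist',ray('wrist',310,302,z,st))
for z in(.0,.017): print('top',ray('top',332.6,259.2,z))
a=cv2.imread('pics/top0.png')[246:274,318:348];g=cv2.cvtColor(a,cv2.COLOR_BGR2GRAY)
k,l,s,c=cv2.connectedComponentsWithStats((g>175).astype(np.uint8))
for i in range(1,k):
    if s[i,4]>20: print(s[i],c[i]+[318,246],ray('top',*(c[i]+[318,246]),.017))
E
```

```text
wrist [ 0.44255895 -0.13363814  0.        ]
wrist [ 0.44620381 -0.14345513  0.017     ]
top [ 0.44690186 -0.14708403  0.        ]
top [ 0.4471272  -0.14520154  0.017     ]
[  7   6  15  15 117] [332.34188034 258.71794872] [ 0.44840915 -0.14452419  0.017     ]
```

```bash

python3 -m crank '[{"dx":-0.044,"dy":0.0953,"dz":-0.02,"twist":35,"grip":1},{"dx":-0.044,"dy":0.0953,"dz":-0.02,"twist":35,"grip":1},{"dx":-0.044,"dy":0.0953,"dz":-0.02,"twist":35,"grip":1},{"dx":-0.044,"dy":0.0953,"dz":-0.02,"twist":35,"grip":1},{"dx":-0.044,"dy":0.0953,"dz":-0.02,"twist":35,"grip":1}]'
python3 -m crank '[{"dx":0,"dy":0,"dz":-0.02,"twist":35,"grip":0.6},{"dx":0,"dy":0,"dz":-0.03,"twist":35,"grip":0.6},{"dx":0,"dy":0,"dz":-0.04,"twist":35,"grip":0.6},{"dx":0,"dy":0,"dz":-0.05,"twist":35,"grip":0.6},{"dx":0,"dy":0,"dz":-0.055,"twist":35,"grip":0.6}]'
python3 -m crank '[{"dx":0,"dy":0,"dz":-0.001,"twist":6,"grip":0.6},{"dx":0,"dy":0,"dz":-0.001,"twist":6,"grip":0.6},{"dx":0,"dy":0,"dz":-0.001,"twist":6,"grip":0.6},{"dx":0,"dy":0,"dz":-0.001,"twist":6,"grip":0.6},{"dx":0,"dy":0,"dz":-0.001,"twist":6,"grip":0.6}]'
python3 - <<'E'
from h import *
s=arm.get_state();print(s['eef_pos'],s['ee_rot'],s['q'])
a=save('wrist','w8.png')[...,::-1]
cv2.imwrite('pics/c8.png',a[150:350,130:430])
E
```

```text
t: 15.65
eef_pos: [0.4473, -0.1422, 0.117]
ee_rot: [-3.141, -0.0, -0.767]
force: [0.7, -0.2, 0.2]
width: 0.0873
gripper_force: 0.0
t: 16.07
eef_pos: [0.4474, -0.1435, 0.0607]
ee_rot: [3.141, 0.001, -0.158]
force: [-0.3, -0.8, -0.5]
width: 0.0706
gripper_force: 0.0
t: 16.48
eef_pos: [0.4482, -0.1435, 0.0609]
ee_rot: [-3.142, -0.001, -0.062]
force: [0.8, 0.1, 0.8]
width: 0.0702
gripper_force: 0.0
[ 0.44819682 -0.14348566  0.06085681] [-3.14156395e+00 -6.30037369e-04 -6.22844394e-02] [ 1.10021903e-01  2.07411569e-01 -6.43667698e-01  1.21064263e-04
 -7.19091434e-01  1.39839893e+00]
```

View pics/c8.png

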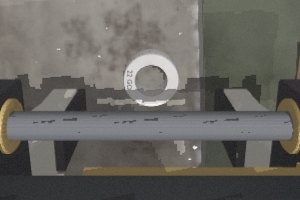

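The ring's centre is at full-image (280,227), and the tool axis should project to (280,229), so it is aligned. Descending and gripping.

```bash

python3 -m crank '[{"dx":0.001,"dy":0,"dz":-0.025,"twist":0,"grip":0.5},{"dx":0.001,"dy":0,"dz":-0.04,"twist":0,"grip":0.5},{"dx":0.001,"dy":0,"dz":-0.05,"twist":0,"grip":0.5},{"dx":0.001,"dy":0,"dz":-0.055,"twist":0,"grip":0.5},{"dx":0.001,"dy":0,"dz":-0.057,"twist":0,"grip":0.4}]'
python3 -m crank '[{"dx":0,"dy":0,"dz":0,"twist":0,"grip":-1},{"dx":0,"dy":0,"dz":0,"twist":0,"grip":-1},{"dx":0,"dy":0,"dz":0,"twist":0,"grip":-1},{"dx":0,"dy":0,"dz":0,"twist":0,"grip":-1},{"dx":0,"dy":0,"dz":0,"twist":0,"grip":-1}]' 35
python3 -m crank '[{"dx":0,"dy":0,"dz":0,"twist":0,"grip":-1},{"dx":0,"dy":0,"dz":0.01,"twist":0,"grip":-1},{"dx":0,"dy":0,"dz":0.025,"twist":0,"grip":-1},{"dx":0,"dy":0,"dz":0.04,"twist":0,"grip":-1},{"dx":0,"dy":0,"dz":0.05,"twist":0,"grip":-1}]'
```

```text
t: 16.95
eef_pos: [0.4486, -0.1435, 0.0029]
ee_rot: [3.141, 0.001, -0.061]
force: [-0.3, 0.1, -0.4]
width: 0.0635
gripper_force: 0.0
t: 17.37
eef_pos: [0.4494, -0.1435, 0.0041]
ee_rot: [-3.142, -0.001, -0.06]
force: [-0.2, 0.5, 3.0]
width: 0.0372
gripper_force: 35.0
t: 17.78
eef_pos: [0.4491, -0.1434, 0.0545]
ee_rot: [-3.142, -0.001, -0.06]
force: [0.8, -0.7, -1.1]
width: 0.0376
gripper_force: 35.0
```

```bash

python3 -m crank '[{"dx":-0.025,"dy":-0.1715,"dz":0,"twist":0,"grip":-1},{"dx":-0.025,"dy":-0.1715,"dz":0,"twist":0,"grip":-1},{"dx":-0.025,"dy":-0.1715,"dz":0,"twist":0,"grip":-1},{"dx":-0.025,"dy":-0.1715,"dz":0,"twist":0,"grip":-1},{"dx":-0.025,"dy":-0.1715,"dz":0,"twist":0,"grip":-1}]'
python3 -m crank '[{"dx":0,"dy":0,"dz":-0.015,"twist":0,"grip":-1},{"dx":0,"dy":0,"dz":-0.027,"twist":0,"grip":-1},{"dx":0,"dy":0,"dz":-0.035,"twist":0,"grip":-1},{"dx":0,"dy":0,"dz":-0.040,"twist":0,"grip":-1},{"dx":0,"dy":0,"dz":-0.042,"twist":0,"grip":-1}]'
python3 -m crank '[{"dx":0,"dy":0,"dz":-0.001,"twist":0,"grip":-1},{"dx":0,"dy":0,"dz":-0.002,"twist":0,"grip":-1},{"dx":0,"dy":0,"dz":-0.003,"twist":0,"grip":-1},{"dx":0,"dy":0,"dz":-0.003,"twist":0,"grip":-1},{"dx":0,"dy":0,"dz":-0.003,"twist":0,"grip":-1}]'
```

```text
t: 18.2
eef_pos: [0.4229, -0.3194, 0.0533]
ee_rot: [3.141, 0.0, -0.063]
force: [1.3, -0.7, -1.2]
width: 0.0371
gripper_force: 35.0
t: 18.62
eef_pos: [0.4235, -0.3146, 0.0107]
ee_rot: [-3.141, 0.001, -0.06]
force: [0.7, -0.2, -1.9]
width: 0.0368
gripper_force: 35.0
t: 19.03
eef_pos: [0.4242, -0.3149, 0.0088]
ee_rot: [3.141, -0.001, -0.06]
force: [0.3, -0.4, -1.8]
width: 0.0372
gripper_force: 35.0
```

```bash

python3 -m crank '[{"dx":0,"dy":0,"dz":-0.001,"twist":0,"grip":-1},{"dx":0,"dy":0,"dz":-0.001,"twist":0,"grip":0.15},{"dx":0,"dy":0,"dz":-0.001,"twist":0,"grip":0.15},{"dx":0,"dy":0,"dz":-0.001,"twist":0,"grip":0.15},{"dx":0,"dy":0,"dz":-0.001,"twist":0,"grip":0.15}]'
python3 -m crank '[{"dx":0,"dy":0,"dz":0,"twist":0,"grip":0.15},{"dx":0,"dy":0,"dz":0.02,"twist":0,"grip":0.15},{"dx":0,"dy":0,"dz":0.06,"twist":0,"grip":0.15},{"dx":0,"dy":0,"dz":0.09,"twist":0,"grip":0.15},{"dx":0.01,"dy":0.02,"dz":0.09,"twist":0,"grip":0.2}]'
python3 -m crank '[{"dx":0,"dy":0.135,"dz":0,"twist":-1,"grip":0.2},{"dx":0,"dy":0.135,"dz":0,"twist":-1,"grip":0.2},{"dx":0,"dy":0.135,"dz":0,"twist":-1,"grip":0.2},{"dx":0,"dy":0.135,"dz":0,"twist":-1,"grip":0.2},{"dx":0,"dy":0.135,"dz":0,"twist":-1,"grip":0.2}]'
python3 -m crank '[{"dx":0,"dy":0.135,"dz":0,"twist":0,"grip":0.2},{"dx":0,"dy":0.135,"dz":0,"twist":0,"grip":0.2},{"dx":0,"dy":0.135,"dz":0,"twist":0,"grip":0.2},{"dx":0,"dy":0.135,"dz":0,"twist":0,"grip":0.2},{"dx":0,"dy":0.135,"dz":0,"twist":0,"grip":0.2}]'
python3 - <<'E'
from h import *
s=arm.get_state();print(s['eef_pos'],s['ee_rot'])
a=save('wrist','w9.png')[...,::-1];t=arm.grab_frame('top')[205:295,360:440,::-1]
w=np.hstack([cv2.resize(a,(480,360)),cv2.resize(t,(320,360),interpolation=cv2.INTER_CUBIC)])
cv2.imwrite('pics/c9.png',w)
E
```

```text
t: 19.45
eef_pos: [0.4241, -0.315, 0.0076]
ee_rot: [3.141, -0.0, -0.06]
force: [-0.9, 0.3, 0.6]
width: 0.0496
gripper_force: 0.0
t: 19.87
eef_pos: [0.4366, -0.2977, 0.1034]
ee_rot: [3.138, -0.008, -0.061]
force: [1.6, -0.1, 1.0]
width: 0.0517
gripper_force: 0.0
t: 20.28
eef_pos: [0.4341, -0.1576, 0.098]
ee_rot: [-3.141, -0.001, -0.074]
force: [-0.0, 0.2, 0.2]
width: 0.0527
gripper_force: 0.0
t: 20.7
eef_pos: [0.4346, -0.0231, 0.0978]
ee_rot: [-3.141, -0.001, -0.074]
force: [-0.3, 0.6, -0.5]
width: 0.0527
gripper_force: 0.0
[ 0.43461456 -0.02313668  0.09780762] [-3.14127193e+00 -8.57245926e-04 -7.38634038e-02]
```

View pics/c9.png

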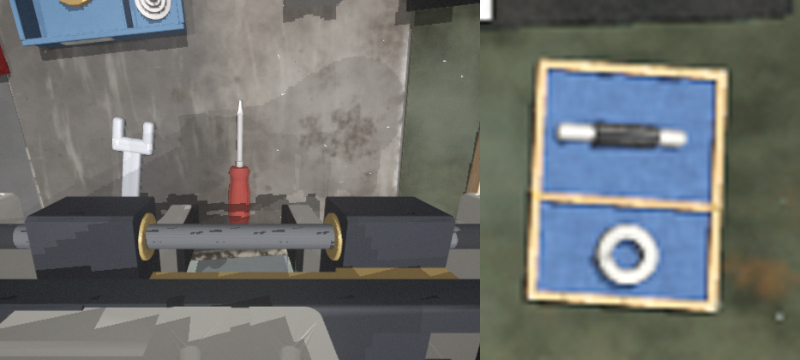

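Both gauges lie correctly, and the screwdriver is centred and parallel under the tool. Gripping its handle.

```bash

python3 -m crank '[{"dx":0,"dy":0,"dz":-0.035,"twist":0,"grip":0.2},{"dx":0,"dy":0,"dz":-0.065,"twist":0,"grip":0.2},{"dx":0,"dy":0,"dz":-0.082,"twist":0,"grip":0.2},{"dx":0,"dy":0,"dz":-0.09,"twist":0,"grip":0.1},{"dx":0,"dy":0,"dz":-0.094,"twist":0,"grip":0}]'
python3 -m crank '[{"dx":0,"dy":0,"dz":0,"twist":0,"grip":-1},{"dx":0,"dy":0,"dz":0,"twist":0,"grip":-1},{"dx":0,"dy":0,"dz":0,"twist":0,"grip":-1},{"dx":0,"dy":0,"dz":0,"twist":0,"grip":-1},{"dx":0,"dy":0,"dz":0,"twist":0,"grip":-1}]' 35
python3 -m crank '[{"dx":0,"dy":0,"dz":0,"twist":0,"grip":-1},{"dx":0,"dy":0,"dz":0.02,"twist":0,"grip":-1},{"dx":0,"dy":0,"dz":0.04,"twist":0,"grip":-1},{"dx":0,"dy":0,"dz":0.07,"twist":0,"grip":-1},{"dx":0,"dy":0,"dz":0.09,"twist":0,"grip":-1}]'
```

```text
t: 21.22
eef_pos: [0.4332, -0.0265, 0.0023]
ee_rot: [3.14, 0.003, -0.079]
force: [-0.1, -0.3, -0.1]
width: 0.0463
gripper_force: 0.0
t: 21.63
eef_pos: [0.4347, -0.0247, 0.0043]
ee_rot: [-3.141, -0.002, -0.077]
force: [0.4, -0.9, 2.6]
width: 0.0189
gripper_force: 35.0
t: 22.05
eef_pos: [0.4342, -0.0249, 0.0956]
ee_rot: [-3.141, -0.001, -0.077]
force: [1.0, 0.1, 0.6]
width: 0.0193
gripper_force: 35.0
```

Screwdriver held. Carrying it to a hover over the red tray and measuring the tray walls numerically from there.

```bash

python3 -m crank '[{"dx":0.1,"dy":0.14,"dz":0.02,"twist":9.8,"grip":-1},{"dx":0.1,"dy":0.14,"dz":0.02,"twist":9.8,"grip":-1},{"dx":0.1,"dy":0.14,"dz":0.02,"twist":9.8,"grip":-1},{"dx":0.1,"dy":0.14,"dz":0.02,"twist":9.8,"grip":-1},{"dx":0.1,"dy":0.14,"dz":0.02,"twist":9.8,"grip":-1}]'
python3 -m crank '[{"dx":0.0763,"dy":0.1065,"dz":0,"twist":0,"grip":-1},{"dx":0.0763,"dy":0.1065,"dz":0,"twist":0,"grip":-1},{"dx":0.0763,"dy":0.1065,"dz":0,"twist":0,"grip":-1},{"dx":0.0763,"dy":0.1065,"dz":0,"twist":0,"grip":-1},{"dx":0.0763,"dy":0.1065,"dz":0,"twist":0,"grip":-1}]'
python3 - <<'E'
from h import *
st=arm.get_state();print(st['eef_pos'],st['ee_rot'])
im=save('wrist','w10.png');hsv=cv2.cvtColor(im,cv2.COLOR_RGB2HSV);H,S,V=[hsv[...,i].astype(int) for i in range(3)]
red=((H<8)|(H>172))&(S>130)&(V>80)
y=np.radians(5.4);R=np.array([[np.cos(y),-np.sin(y)],[np.sin(y),np.cos(y)]])
o=np.array([.6235,.245])
for r in range(20,230,30):
    u=np.nonzero(red[r])[0]
    if len(u): print(r,u[0],u[-1],[np.round(1000*R.T@(ray('wrist',c,r,.014,st)[:2]-o),1) for c in(u[0],u[-1])])
for c in(180,380):
    v=np.nonzero(red[:100,c])[0]
    if len(v): print('col',c,v[0],v[-1],[np.round(1000*R.T@(ray('wrist',c,r,.014,st)[:2]-o),1) for r in(v[0],v[-1])])
E
```

```text
t: 22.47
eef_pos: [0.5383, 0.12, 0.1147]
ee_rot: [-3.141, -0.004, 0.097]
force: [1.2, 0.1, 0.3]
width: 0.019
gripper_force: 35.0
t: 22.88
eef_pos: [0.6112, 0.2239, 0.1124]
ee_rot: [3.141, 0.001, 0.096]
force: [-0.5, -0.3, -0.9]
width: 0.0189
gripper_force: 35.0
[0.61117862 0.22389934 0.1123893 ] [3.14122785e+00 5.81168148e-04 9.57085233e-02]
110 174 331 [array([66.3, 63.4]), array([ 66.5, -61.2])]
140 177 330 [array([43.1, 63. ]), array([ 43.2, -61.4])]
170 179 329 [array([18.7, 63.4]), array([ 18.8, -61.6])]
200 182 328 [array([-7. , 62.9]), array([ -6.8, -61.8])]
col 180 95 99 [array([77.6, 57.8]), array([74.6, 58. ])]
```

Tray walls come out at y = +63 and -61.5 mm in my assumed tray frame, so the estimate is within 1 mm. Lowering.

```bash

python3 -m crank '[{"dx":0,"dy":-0.001,"dz":-0.035,"twist":0,"grip":-1},{"dx":0,"dy":-0.001,"dz":-0.065,"twist":0,"grip":-1},{"dx":0,"dy":-0.001,"dz":-0.083,"twist":0,"grip":-1},{"dx":0,"dy":-0.001,"dz":-0.093,"twist":0,"grip":-1},{"dx":0,"dy":-0.001,"dz":-0.098,"twist":0,"grip":-1}]'
python3 -m crank '[{"dx":0,"dy":0,"dz":-0.001,"twist":0,"grip":-1},{"dx":0,"dy":0,"dz":-0.002,"twist":0,"grip":-1},{"dx":0,"dy":0,"dz":-0.003,"twist":0,"grip":-1},{"dx":0,"dy":0,"dz":-0.004,"twist":0,"grip":-1},{"dx":0,"dy":0,"dz":-0.004,"twist":0,"grip":-1}]'
```

```text
t: 23.35
eef_pos: [0.6091, 0.2193, 0.0142]
ee_rot: [3.14, 0.002, 0.093]
force: [-0.1, 0.5, -0.2]
width: 0.0188
gripper_force: 35.0
t: 23.77
eef_pos: [0.6106, 0.2208, 0.0123]
ee_rot: [-3.141, -0.001, 0.094]
force: [0.0, -0.8, 0.3]
width: 0.0191
gripper_force: 35.0
```

```bash

python3 -m crank '[{"dx":0,"dy":0,"dz":-0.001,"twist":0,"grip":-1},{"dx":0,"dy":0,"dz":-0.002,"twist":0,"grip":-1},{"dx":0,"dy":0,"dz":-0.002,"twist":0,"grip":-1},{"dx":0,"dy":0,"dz":-0.002,"twist":0,"grip":-1},{"dx":0,"dy":0,"dz":-0.002,"twist":0,"grip":-1}]'
python3 -m crank '[{"dx":0,"dy":0,"dz":0,"twist":0,"grip":-0.4},{"dx":0,"dy":0,"dz":0,"twist":0,"grip":-0.4},{"dx":0,"dy":0,"dz":0,"twist":0,"grip":-0.4},{"dx":0,"dy":0,"dz":0.02,"twist":0,"grip":-0.4},{"dx":0,"dy":0,"dz":0.05,"twist":0,"grip":-0.4}]'
python3 -m crank '[{"dx":0,"dy":0,"dz":0.04,"twist":0,"grip":0},{"dx":-0.1,"dy":-0.08,"dz":0.04,"twist":-9,"grip":0.2},{"dx":-0.1,"dy":-0.08,"dz":0.04,"twist":-9,"grip":0.2},{"dx":-0.1,"dy":-0.08,"dz":0.04,"twist":-9,"grip":0.2},{"dx":-0.1,"dy":-0.08,"dz":0.04,"twist":-9,"grip":0.2}]'
python3 -m crank '[{"dx":-0.07,"dy":-0.058,"dz":0,"twist":-8.5,"grip":0.2},{"dx":-0.07,"dy":-0.058,"dz":0,"twist":-8.5,"grip":0.2},{"dx":-0.07,"dy":-0.058,"dz":0,"twist":-8.5,"grip":0.2},{"dx":-0.07,"dy":-0.058,"dz":0,"twist":-8.5,"grip":0.2},{"dx":-0.07,"dy":-0.058,"dz":0,"twist":-8.5,"grip":0.2}]'
python3 - <<'E'
from h import *
st=arm.get_state();print(st['eef_pos'],st['ee_rot'])
im=save('wrist','w11.png');t=save('top','t11.png')
hsv=cv2.cvtColor(im,cv2.COLOR_RGB2HSV);H,S,V=[hsv[...,i].astype(int) for i in range(3)]
m=((V>150)&(S<50))
for r in range(150,236,10):
    u=np.nonzero(m[r,200:360])[0]+200
    if len(u): print(r,u[0],u[-1],len(u),[np.round(1000*ray('wrist',c,r,.006,st)[:2],1) for c in(u[0],u[-1])])
E
```

```text
t: 24.18
eef_pos: [0.6103, 0.2205, 0.0095]
ee_rot: [3.142, -0.0, 0.094]
force: [-0.0, 0.1, -0.7]
width: 0.0191
gripper_force: 35.0
t: 24.6
eef_pos: [0.6082, 0.2192, 0.0569]
ee_rot: [3.139, 0.006, 0.093]
force: [0.8, 0.6, -0.6]
width: 0.0262
gripper_force: 0.0
t: 25.02
eef_pos: [0.5038, 0.136, 0.0991]
ee_rot: [3.14, 0.004, -0.066]
force: [-1.1, -0.6, -1.4]
width: 0.0511
gripper_force: 0.0
t: 25.43
eef_pos: [0.4405, 0.0825, 0.1002]
ee_rot: [-3.14, -0.001, -0.211]
force: [0.4, 0.8, 0.0]
width: 0.0528
gripper_force: 0.0
[0.44050331 0.08251225 0.1002074 ] [-3.14040694e+00 -1.30247661e-03 -2.11367792e-01]
150 256 301 23 [array([493.4,  90. ]), array([485.8,  54.5])]
160 256 301 46 [array([485.6,  91.9]), array([477.9,  56.1])]
170 256 300 45 [array([477.7,  93.7]), array([470.1,  58.5])]
180 269 288 20 [array([467.4,  85.1]), array([464.1,  69.8])]
190 269 288 20 [array([459.1,  86.9]), array([455.8,  71.5])]
200 269 287 19 [array([450.8,  88.8]), array([447.6,  74. ])]
210 269 287 19 [array([442.3,  90.7]), array([439.1,  75.8])]
220 269 287 19 [array([433.7,  92.6]), array([430.5,  77.6])]
230 269 287 19 [array([424.9,  94.6]), array([421.7,  79.4])]
```

The spanner shank is centred under the tool and parallel to it (17 mm wide, axis -12°). Gripping.

```bash

python3 -m crank '[{"dx":0,"dy":0.001,"dz":-0.035,"twist":0,"grip":0.2},{"dx":0,"dy":0.001,"dz":-0.065,"twist":0,"grip":0.2},{"dx":0,"dy":0.001,"dz":-0.082,"twist":0,"grip":0.2},{"dx":0,"dy":0.001,"dz":-0.091,"twist":0,"grip":0.1},{"dx":0,"dy":0.001,"dz":-0.096,"twist":0,"grip":0}]'
python3 -m crank '[{"dx":0,"dy":0,"dz":-0.0005,"twist":0,"grip":0},{"dx":0,"dy":0,"dz":-0.001,"twist":0,"grip":-1},{"dx":0,"dy":0,"dz":-0.001,"twist":0,"grip":-1},{"dx":0,"dy":0,"dz":-0.001,"twist":0,"grip":-1},{"dx":0,"dy":0,"dz":-0.001,"twist":0,"grip":-1}]' 40
python3 -m crank '[{"dx":0,"dy":0,"dz":0,"twist":0,"grip":-1},{"dx":0,"dy":0,"dz":0.02,"twist":0,"grip":-1},{"dx":0,"dy":0,"dz":0.04,"twist":0,"grip":-1},{"dx":0,"dy":0,"dz":0.07,"twist":0,"grip":-1},{"dx":0,"dy":0,"dz":0.1,"twist":0,"grip":-1}]'
```

```text
t: 25.95
eef_pos: [0.4402, 0.0836, 0.0016]
ee_rot: [3.139, 0.002, -0.211]
force: [-1.0, -0.4, 0.6]
width: 0.0464
gripper_force: 0.0
t: 26.37
eef_pos: [0.4408, 0.0839, 0.0032]
ee_rot: [-3.141, -0.001, -0.212]
force: [-0.3, -0.2, 0.6]
width: 0.0228
gripper_force: 0.0
t: 26.78
eef_pos: [0.4396, 0.0831, 0.1035]
ee_rot: [3.141, 0.001, -0.212]
force: [0.5, 0.5, -1.5]
width: 0.0161
gripper_force: 40.0
```

Spanner held. Moving over the tray and checking the tool, spanner and screwdriver positions numerically.

```bash

python3 -m crank '[{"dx":0.1,"dy":0.1,"dz":0.01,"twist":9,"grip":-1},{"dx":0.1,"dy":0.1,"dz":0.01,"twist":9,"grip":-1},{"dx":0.1,"dy":0.1,"dz":0.01,"twist":9,"grip":-1},{"dx":0.1,"dy":0.1,"dz":0.01,"twist":9,"grip":-1},{"dx":0.1,"dy":0.1,"dz":0.01,"twist":9,"grip":-1}]'
python3 -m crank '[{"dx":0.08,"dy":0.086,"dz":0,"twist":8.5,"grip":-1},{"dx":0.08,"dy":0.086,"dz":0,"twist":8.5,"grip":-1},{"dx":0.08,"dy":0.086,"dz":0,"twist":8.5,"grip":-1},{"dx":0.08,"dy":0.086,"dz":0,"twist":8.5,"grip":-1},{"dx":0.08,"dy":0.086,"dz":0,"twist":8.5,"grip":-1}]'
python3 - <<'E'
from h import *
st=arm.get_state();print(st['eef_pos'],st['ee_rot'])
im=save('wrist','w12.png');hsv=cv2.cvtColor(im,cv2.COLOR_RGB2HSV);H,S,V=[hsv[...,i].astype(int) for i in range(3)]
red=((H<8)|(H>172))&(S>130)&(V>80); br=(V>140)&(S<60)
y=np.radians(5.4);R=np.array([[np.cos(y),-np.sin(y)],[np.sin(y),np.cos(y)]]);o=np.array([.623,.2458])
f=lambda c,r,z:np.round(1000*R.T@(ray('wrist',c,r,z,st)[:2]-o),1)
runs=lambda m:[(a,b) for a,b in zip(*(np.nonzero(np.diff(np.r_[0,m.astype(int),0])==k)[0] for k in(1,-1))) if b-a>2]
for r in range(100,240,20): print(r,'red',[(a,b,f((a+b-1)/2,r,.014).tolist()) for a,b in runs(red[r])],'br',[(a,b,f((a+b-1)/2,r,.013).tolist()) for a,b in runs(br[r])])
E
```

```text
t: 27.2
eef_pos: [0.5432, 0.1864, 0.1128]
ee_rot: [-3.141, -0.002, -0.053]
force: [-0.3, 0.2, -0.9]
width: 0.0163
gripper_force: 40.0
t: 27.62
eef_pos: [0.6204, 0.2703, 0.1113]
ee_rot: [3.141, 0.001, 0.094]
force: [-0.3, 0.2, -1.0]
width: 0.0163
gripper_force: 40.0
[0.62042515 0.2702797  0.11134062] [3.14101334e+00 1.27815382e-03 9.40756126e-02]
100 red [] br [(np.int64(49), np.int64(52), [87.9, 204.6]), (np.int64(59), np.int64(79), [87.9, 190.1]), (np.int64(92), np.int64(99), [87.9, 169.2]), (np.int64(202), np.int64(206), [87.9, 83.8]), (np.int64(214), np.int64(320), [87.9, 34.3]), (np.int64(323), np.int64(332), [87.9, -13.4]), (np.int64(403), np.int64(406), [87.9, -74.0]), (np.int64(468), np.int64(483), [87.8, -129.9])]
120 red [(np.int64(231), np.int64(238), [72.7, 60.3]), (np.int64(379), np.int64(388), [72.7, -58.4])] br [(np.int64(47), np.int64(50), [72.8, 209.1]), (np.int64(86), np.int64(96), [72.8, 175.1]), (np.int64(176), np.int64(181), [72.8, 105.2]), (np.int64(208), np.int64(220), [72.8, 76.8]), (np.int64(397), np.int64(405), [72.7, -72.7]), (np.int64(487), np.int64(490), [
[... 1614 characters left out ...]
64(559), [7.0, -203.1])]
220 red [(np.int64(235), np.int64(241), [-10.5, 60.4]), (np.int64(333), np.int64(350), [-10.5, -29.1]), (np.int64(372), np.int64(380), [-10.5, -59.0])] br [(np.int64(0), np.int64(45), [-10.7, 247.6]), (np.int64(50), np.int64(76), [-10.7, 212.5]), (np.int64(77), np.int64(84), [-10.7, 197.3]), (np.int64(87), np.int64(103), [-10.7, 184.7]), (np.int64(111), np.int64(118), [-10.7, 167.8]), (np.int64(134), np.int64(138), [-10.7, 149.1]), (np.int64(147), np.int64(152), [-10.7, 137.4]), (np.int64(159), np.int64(162), [-10.7, 127.8]), (np.int64(179), np.int64(189), [-10.7, 107.4]), (np.int64(264), np.int64(296), [-10.8, 24.1]), (np.int64(529), np.int64(559), [-10.9, -205.3])]
```

The screwdriver lies parallel at y = -28 mm in the tray, and the spanner hangs straight at +24 mm. Lowering.

```bash

python3 -m crank '[{"dx":0,"dy":0,"dz":-0.035,"twist":0,"grip":-1},{"dx":0,"dy":0,"dz":-0.065,"twist":0,"grip":-1},{"dx":0,"dy":0,"dz":-0.083,"twist":0,"grip":-1},{"dx":0,"dy":0,"dz":-0.093,"twist":0,"grip":-1},{"dx":0,"dy":0,"dz":-0.098,"twist":0,"grip":-1}]'
python3 -m crank '[{"dx":0,"dy":0,"dz":-0.001,"twist":0,"grip":-1},{"dx":0,"dy":0,"dz":-0.002,"twist":0,"grip":-1},{"dx":0,"dy":0,"dz":-0.004,"twist":0,"grip":-1},{"dx":0,"dy":0,"dz":-0.005,"twist":0,"grip":-1},{"dx":0,"dy":0,"dz":-0.005,"twist":0,"grip":-1}]'
```

```text
t: 28.08
eef_pos: [0.619, 0.2682, 0.0134]
ee_rot: [3.14, 0.002, 0.093]
force: [-0.7, 0.4, 0.1]
width: 0.0159
gripper_force: 40.0
t: 28.5
eef_pos: [0.6205, 0.2698, 0.0102]
ee_rot: [-3.141, -0.001, 0.094]
force: [-0.3, -0.3, -0.9]
width: 0.0164
gripper_force: 40.0
```

Not touching yet. Going down another 3 mm, then release, back off, and look.

```bash

python3 -m crank '[{"dx":0,"dy":0,"dz":-0.001,"twist":0,"grip":-1},{"dx":0,"dy":0,"dz":-0.002,"twist":0,"grip":-1},{"dx":0,"dy":0,"dz":-0.003,"twist":0,"grip":-1},{"dx":0,"dy":0,"dz":-0.003,"twist":0,"grip":-1},{"dx":0,"dy":0,"dz":-0.003,"twist":0,"grip":-1}]'
python3 -m crank '[{"dx":0,"dy":0,"dz":0,"twist":0,"grip":-0.5},{"dx":0,"dy":0,"dz":0,"twist":0,"grip":-0.5},{"dx":0,"dy":0,"dz":0,"twist":0,"grip":-0.5},{"dx":0,"dy":0,"dz":0.02,"twist":0,"grip":-0.5},{"dx":0,"dy":0,"dz":0.05,"twist":0,"grip":-0.5}]'
python3 -m crank '[{"dx":-0.02,"dy":0,"dz":0.04,"twist":0,"grip":0},{"dx":-0.06,"dy":-0.02,"dz":0.08,"twist":0,"grip":0},{"dx":-0.1,"dy":-0.03,"dz":0.1,"twist":0,"grip":0},{"dx":-0.13,"dy":-0.03,"dz":0.12,"twist":0,"grip":0},{"dx":-0.13,"dy":-0.03,"dz":0.12,"twist":0,"grip":0}]'
python3 -m crank '[{"dx":0,"dy":0,"dz":0,"twist":0,"grip":0},{"dx":0,"dy":0,"dz":0,"twist":0,"grip":0},{"dx":0,"dy":0,"dz":0,"twist":0,"grip":0},{"dx":0,"dy":0,"dz":0,"twist":0,"grip":0},{"dx":0,"dy":0,"dz":0,"twist":0,"grip":0}]'
python3 - <<'E'
from h import *
a=save('wrist','w13.png')[:240,:,::-1];t=save('top','t13.png')[145:300,140:440,::-1]
w=np.vstack([cv2.resize(a,(560,240)),cv2.resize(t,(560,289),interpolation=cv2.INTER_CUBIC)])
cv2.imwrite('pics/c13.png',w)
E
```

```text
t: 28.92
eef_pos: [0.6203, 0.2696, 0.0066]
ee_rot: [-3.142, -0.0, 0.094]
force: [-0.5, 0.2, 1.1]
width: 0.016
gripper_force: 40.0
t: 29.33
eef_pos: [0.6182, 0.2681, 0.0535]
ee_rot: [3.138, 0.006, 0.093]
force: [0.6, 1.1, -0.2]
width: 0.0219
gripper_force: 0.0
t: 29.75
eef_pos: [0.4881, 0.2388, 0.1796]
ee_rot: [-3.139, -0.002, 0.094]
force: [0.9, -0.4, -0.2]
width: 0.0429
gripper_force: 0.0
t: 30.17
eef_pos: [0.4905, 0.2393, 0.1753]
ee_rot: [3.14, 0.002, 0.093]
force: [0.3, -0.4, -0.0]
width: 0.0439
gripper_force: 0.0
```

View pics/c13.png

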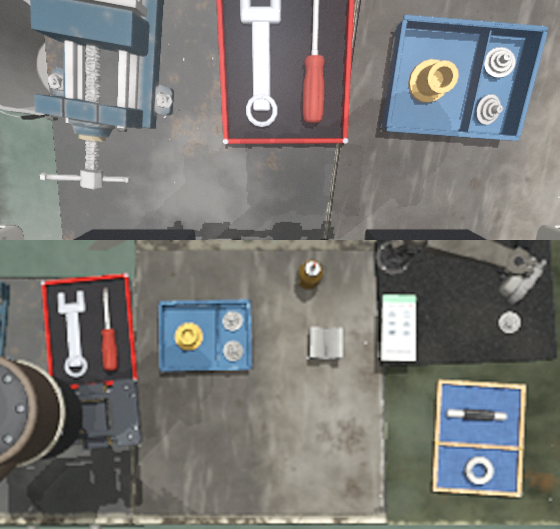

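Everything lies as asked. The last thing to check is the mid-length margin, from the handle end at (313,123) and the ring end at (262,126), before handing in.

```bash
python3 - <<'E'
from h import *
st=arm.get_state()
y=np.radians(5.4);R=np.array([[np.cos(y),-np.sin(y)],[np.sin(y),np.cos(y)]]);o=np.array([.623,.2458])
f=lambda c,r,z:np.round(1000*R.T@(ray('wrist',c,r,z,st)[:2]-o),1)
print(f(313,124,.012),f(262,126,.009),f(285,144,.014))
E
```

```text
[-62.1 -28.4] [-64.   23.1] [-81.7  -0.3]
```

```bash
python3 -c "
from station import arm
print(arm.job_done())"
```

```text
the job is handed in; nothing more can be done
None
```

The job is handed in after about 30 s of robot time: all five things are in their trays as asked in the last pictures, and the V block and oil bottle were not touched, but the station returned no verdict.

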